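Set up the light path and hold the test cell in it

TASK

Take the tube lamp that stands upright on its lens and lay it on its side in the two V saddles of the light bench, centred on them with its lens end towards the receiver, and let go of it. Then grip the taller of the two test cells by its two white frosted faces only, with no finger on the clear faces, and finish while still holding it steady and upright in the light path, midway between lamp and receiver, its clear faces square to the light and the light passing through the middle of its width in its lower half. The cell must touch neither bench nor lamp, and the short cell, the solder spool and the terminal strip stay where they are.

Things in the scene. Friction and masses are not known exactly. Their poses are not given: they have to be found in the camera images.
- light_bench: Fixed light bench: aluminium base plate 80 (x) x 270 (y) x 10 mm on the workbench. Origin at the centre of its underside; z up, y along the light path. Two dark V saddles for the lamp stand on its +y half, the grey receiver at its -y end; its +y points to the robot's right. The light runs from the lamp along -y at x = 0, 62 mm above the workbench.
- beam (a point): Point on the light path midway in the gap between lamp and receiver: x = 0, y = -35 mm, 62 mm above the underside of light_bench. Its axes are those of light_bench (y along the light). From here the receiver's ring is 46 mm away and the lens of the laid lamp 45 mm.
- cradle (a point): Where the middle of the laid lamp's axis belongs: x = 0, y = 65 mm, z = 62 mm in light_bench; same axes. The two saddles, each 12 mm long in y, are centred 31 mm before it (-y) and 41 mm behind it (+y): 90 degree Vs open upward, 48 mm wide outside, walls up to 61 mm above the workbench. Between and beside them nothing stands on the 10 mm plate.
- receiver (a point): Middle of the receiver's face: x = 0, y = -81 mm, z = 62 mm in light_bench; same axes. A 22 mm round ring, 4 mm proud of a grey block 46 mm wide (x), y = -121 to -85 mm, top 88 mm above the workbench.
- lamp: Loose aluminium tube lamp, a plain cylinder 28 mm in diameter, 110 mm long, 0.11 kg; a dark bezel at the lens end, at the other end a black tail button (12 mm wide, 3 mm high) and dark rings. Starts upright on its lens. Origin at the centre of the lens end; z runs along the tube to the tail button. Laid properly, its z points along light_bench +y.
- lamp_mid (a point): Middle of the lamp's axis, 55 mm from the lens end.
- cell_rack: Fixed grey plastic rack 70 (x) x 150 (y) x 14 mm, origin at the centre of its underside. Two pockets 24 (x) x 32 (y) mm, 8 mm deep, at y = -45 and +45 mm, each with a cell in it (which one varies), underside 6 mm above the workbench; the cells' axes are the rack's. Behind rack and lamp, from x = 0.64 m on, stands a power supply, 0.22 m high with what lies on it.
- tall_cell: Loose rectangular test cell, 20 (x) x 28 (y) x 90 mm high, 0.06 kg; the taller of the two. Origin at the centre of its underside, z up. The two faces across x (20 mm apart, each 28 mm wide) are white and frosted: grip here, on the upper half. The two faces across y (28 mm apart) are clear: the light goes through these, along the cell's y.
- tall_cell_clear_faces: The two clear faces of the tall cell (16 mm wide, 3 to 90 mm above its underside, 28 mm apart along y); fixed to it, with the same origin and axes. The fingers must not touch them.
- short_cell: Bystander: like the tall cell but 50 mm high, in the rack's other pocket. Origin at the centre of its underside.
- solder_spool: Bystander: black and white spool of solder, 54 mm in diameter, 32 mm high, loose. Origin at the centre of its underside.
- terminal_strip: Bystander: row of green terminals, 14 x 62 x 25 mm, loose. Origin at the centre of its underside.
Not all that is in view belongs to the job. Leave any brown or purple look-alike of the tall_cell alone.

How it is judged:
By the outcome, as a careful person would: the job done as asked, in the order asked, and still so for the second after the job is handed in, while the arm keeps its last pose, push and grip.
It also fails if it takes over 51 s, if anything falls off the work surface, if the arm or the gripper's body presses on something with over 40 N, if the wrist force passes 120 N, or if a joint passes its speed limit or range.

ROBOT

A 6-joint arm with a two-finger parallel gripper is mounted at the origin on a cart in front of the work surface, level with it; the furniture and walls round the work are solid. World frame = base frame: x ahead of the robot, y to its left, z up, the work surface at z = 0. Lengths are in mm, angles in rad, forces in N, time in s.
With the tool pointing down it reaches from about 275 to 1000 mm from the base axis. Payload 8.4 kg.
Tool frame: the origin (TCP) lies at the very end of the fingers, on their centre line; the grasp point (between the pads) lies 19 mm behind it; z points along the fingers, y is the line along which they close (so a half turn about z gives the same grasp; the last joint's range is limited). The gripper opens to 85 mm and grips with 20 to 120 N. Pads are 22 mm wide; open, the fingers measure 114 mm over their backs; the gripper's body (76 mm by 85 mm) begins 54 mm behind the grasp point. The pads swing forward as they close: fully open they stand 13 mm farther back than shut.
Start: joints at [1.308, 0.353, 1.633, -0, 1.155, -0.002], TCP at [161.157, 603.868, 231.281] pointing down, gripper open.
Joint ranges: [-2.63, 2.63], [-0.92, 2.1], [0.06, 2.66], [-1.3, 4.44], [0, 2.69], [-3.02, 3.02]. Speed limits (rad/s): [2.22, 2.22, 2.79, 3.14, 3.14, 3.14].

INTERFACE

Orientations are given as [roll, pitch, yaw] about the fixed x, y, z axes, in that order (R = Rz(yaw) Ry(pitch) Rx(roll)).
In Python, from rig import sensors, grab_frame, camera_params, order gives the robot as it stands. The module is installed in compiled form; this text tells all that it offers.
- The arm moves only by the tool move_arm, never from a script. Its argument "motion" is a list of rows, each a list of 7 numbers: the turn, a rotation vector about the tool's x, y, z in fractions of the full range, 1 being 90 degrees, then the shift along the tool's x, y, z in normalised numbers (1 is 0.5 m), then the finger opening in m, from 0 to 0.0854. A call has 1 to 8 rows; each row is the pose to reach, as a shift and turn from the pose commanded when the call began, along the tool's axes at that moment; what a row does not reach only later rows make up. A row lasts 1/8 s, in which the tool goes at most 62.5 mm and 10.7 degrees, less where a joint would pass 70% of its speed; a pose out of reach is approached as far as the arm can. Shift and turn numbers lie between -1 and 1, and a call with a number outside is refused. A call with a gripper value outside its range is refused whole. The fingers move at their own pace and stop on an object; "grip_force" is the grip in N (left out, the last holds). Time passes only in rows, so rows that repeat a pose let the fingers close. It gives the time, the measured TCP pose, the force, the opening and the grip force at its end, in the units of the state.
- sensors.sense(): the state, without advancing time (a new reading comes with each control period).
- grab_frame(name): name is "side" or "top"; returns (picture, depth): 480x640x3 uint8, red, green, blue; 480x640 float32, mm along the optical axis (not along the pixel's ray), 0 where there is no reading.
- camera_params(name): a dict with "camera_matrix" (3x3 intrinsics, pixels), "k1" (the pictures are not rectified: a ray, as slopes to the right and down, at radius r is drawn at 1 + k1 r^2 times it, then the intrinsics apply), "world_from_camera" (4x4, takes a point from camera to world coordinates). Camera axes: x right, y down, z forward; pixel columns grow to the right and rows downward; lengths in mm; the calibration is good to about 2 mm. A picture is of the moment at which its call begins. camera_params takes no time and is no camera call.
- order.sign_off(): hands the job in; it is judged then, once.
The state is a dict: "clock": time; "qpos": joint angles; "qvel": joint speeds; "joint_efforts": joint torques, N m; "eef_pos": TCP position; "tcp_rot": TCP orientation; "contact_force": force on the tool from outside, world axes, zero at the start; "wrist_torque": the same for the moment, N m; "opening": opening from 0.0 (shut) to 1.0 (fully open); "grasp_force": force on a finger pad.
Only numpy, scipy, OpenCV 4.12 (cv2) and the standard library are available. Lean on these libraries where they do the work, as an engineer would, in place of code of your own. Each camera call takes 0.05 s, during which the arm holds its last target. There are 200 camera calls.

## Working session

There is one attempt and no reset: what is moved stays moved. The work goes in short steps, Python scripts to look and compute and a tool call to move; the robot and the scene stay as the last step left them, time stands still between calls to the robot, and variables do not carry over. Pictures are saved under pics/ and viewed, at most 10 in all, crops included, and the job is handed in when it is done.

Besides the shell and the picture viewer there is one more tool, called after "Emit:" by a JSON object that holds its "fn" and its "kwargs". move_arm: Moves the arm, as the interface text tells. Its arguments: {"type":"object","properties":{"motion":{"type":"array","items":{"type":"array","items":{"type":"number"}}},"grip_force":{"type":"number"}},"required":["motion"]}

```bash
mkdir -p pics; cat > h.py <<'E'
import numpy as np,cv2
from rig import sensors,grab_frame,camera_params,order
def cloud(name,save=None):
    im,d=grab_frame(name);p=camera_params(name);K=np.array(p["camera_matrix"],float);T=np.array(p["world_from_camera"])
    v,u=np.mgrid[0:480,0:640]
    xd=(u-K[0,2])/K[0,0];yd=(v-K[1,2])/K[1,1];x,y=xd.copy(),yd.copy()
    for _ in range(15):
        s=1+p["k1"]*(x*x+y*y);x,y=xd/s,yd/s
    P=np.stack([x*d,y*d,d],-1)@T[:3,:3].T+T[:3,3]
    P[d<=0]=np.nan
    if save: cv2.imwrite(save,im[:,:,::-1]);
    return im,P
E
python3 - <<'E'
from h import *
for n in("top","side"):
    im,P=cloud(n,f"pics/{n}0.png");np.savez(f"{n}0.npz",im=im,P=P);print(camera_params(n)["world_from_camera"])
print(sensors.sense())
E
```

```text
[[ 2.33676850e-02 -9.83034320e-01  1.81927119e-01  4.13818054e+02]
 [-9.99595430e-01 -2.00229196e-02  2.02004734e-02 -2.15036708e+02]
 [-1.62150466e-02 -1.82325555e-01 -9.83104503e-01  1.08615482e+03]
 [ 0.00000000e+00  0.00000000e+00  0.00000000e+00  1.00000000e+00]]
[[ 8.40185801e-01 -2.06323894e-01  5.01515972e-01 -1.81644460e+02]
 [-5.41793500e-01 -3.59267754e-01  7.59859516e-01 -1.39766021e+03]
 [ 2.34013430e-02 -9.10141270e-01 -4.13636610e-01  7.31795829e+02]
 [ 0.00000000e+00  0.00000000e+00  0.00000000e+00  1.00000000e+00]]
{'clock': 0.1, 'qpos': array([ 1.30756672e+00,  3.53621741e-01,  1.63404898e+00,  1.07434685e-05,
        1.15521649e+00, -2.40458056e-03]), 'qvel': array([-0.00085198, -0.00237422, -0.00225105,  0.00067848, -0.00019077,
        0.00098388]), 'joint_efforts': array([-2.23331335e-03, -6.06355047e+01, -3.42822182e+01, -2.08825527e-04,
        3.99317752e-03, -5.35184526e-06]), 'eef_pos': array([161.06139004, 603.44651539, 230.61461291]), 'tcp_rot': array([-3.14029813e+00, -1.29362160e-05,  2.88076327e+00]), 'contact_force': array([-0.41060969,  0.18969006, -0.16222345]), 'wrist_torque': array([-0.04174342, -0.00672224, -0.05273047]), 'grasp_force': 0.0, 'opening': 1.0004099305214587}
```

View pics/top0.png

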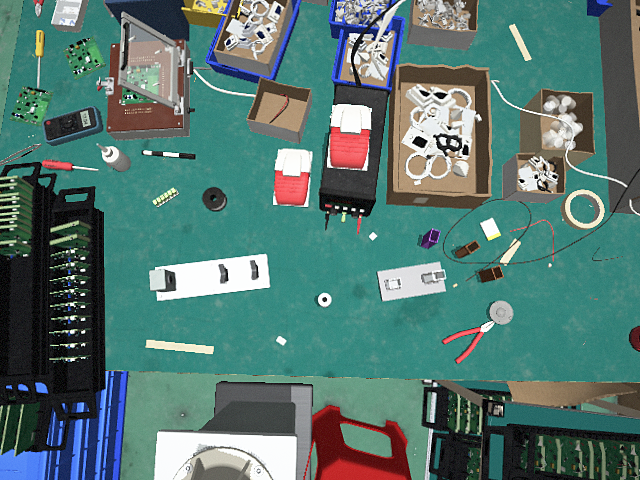

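View pics/side0.png

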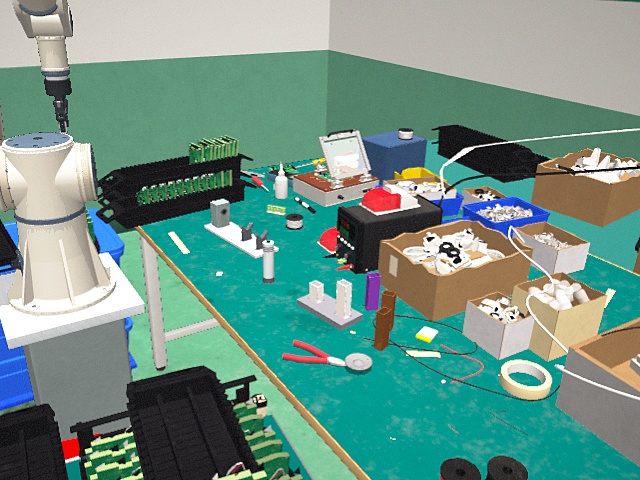

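The top view shows the bench with receiver (163,280) and saddles (224,272) and (257,267). The lamp is at (324,299). The rack is at (412,281), with the tall cell at (433,276) and the short cell at (393,284). The side view agrees.

```bash
cat > m.py <<'E'
from h import *
t=np.load("top0.npz");P=t["P"];s=np.load("side0.npz")["P"]
def reg(P,u0,u1,v0,v1,z0,z1):
    Q=P[v0:v1,u0:u1].reshape(-1,3);return Q[(Q[:,2]>z0)&(Q[:,2]<z1)]
def rect(n,Q):
    r=cv2.minAreaRect(Q[:,:2].astype(np.float32));print(n,len(Q),"c",np.round(r[0],1),"sz",np.round(r[1],1),"a",round(r[2],2),"z",np.round(np.median(Q[:,2]),1))
rect("plate",reg(P,140,280,245,310,5,14))
rect("recv top",reg(P,145,185,255,300,80,95))
rect("saddle1",reg(P,212,236,255,290,45,70));rect("saddle2",reg(P,245,275,250,285,45,70))
rect("lamptop",reg(P,310,340,285,315,95,120))
rect("rack",reg(P,370,455,255,305,9,18))
rect("tall top",reg(P,415,455,255,300,85,105));rect("short top",reg(P,375,412,265,300,45,65))
rect("spool",reg(P,195,235,180,215,15,40));rect("strip",reg(P,145,185,180,210,12,32))
print("table",np.nanmedian(P[320:335,200:300,2]))
# side view
for n,b in dict(lamp=(258,280,235,288,20,112),tall=(333,356,275,322,25,100),short=(305,326,276,306,25,60),recv=(208,232,195,228,40,92)).items():
    rect("side "+n,reg(s,*b))
    Q=reg(s,*b);print(Q.min(0).round(),Q.max(0).round())
print("side table",np.nanmedian(s[255:275,225:245,2]))
Q=reg(s,258,280,235,288,20,105)
from scipy.optimize import least_squares
f=least_squares(lambda p:np.hypot(Q[:,0]-p[0],Q[:,1]-p[1])-14,[np.median(Q[:,0]),np.median(Q[:,1])+10],loss="soft_l1");print("lamp fit side",f.x.round(1),f.cost/len(Q))
E
python3 m.py
python3 - <<'E'
import cv2
im=cv2.imread("pics/top0.png")[240:320,140:460];cv2.imwrite("pics/c.png",cv2.resize(im,None,fx=2.5,fy=2.5,interpolation=2))
E
```

```text
plate 2939 c [496.8  61.4] sz [137.8 311.2] a 2.2 z 9.9
recv top 357 c [488.9 154. ] sz [46.3 38.6] a 9.55 z 87.9
saddle1 102 c [507.  19.] sz [44.7 12.3] a 8.69 z 54.0
saddle2 97 c [517.2 -52.6] sz [45.  12.2] a 7.63 z 54.3
lamptop 141 c [ 450.8 -215.9] sz [25.3 25.6] a 0.72 z 110.2
rack 1561 c [ 502.6 -419. ] sz [ 69.9 151.7] a 10.64 z 14.0
tall top 59 c [ 510.8 -463. ] sz [17.8 28.6] a 10.27 z 95.4
short top 54 c [ 494. -374.] sz [19.9 28.2] a 10.54 z 55.1
spool 377 c [691.2  56.3] sz [53.  52.2] a 6.94 z 31.7
strip 156 c [694.2 178. ] sz [15.5 62.1] a 34.53 z 21.4
table 0.19157256771188713
side lamp 464 c [ 483.5 -142.1] sz [204.7  28.3] a 66.03 z 62.8
[ 434. -238.   21.] [532. -51. 112.]
side tall 464 c [ 508.3 -464.4] sz [27.1 35.1] a 9.18 z 66.1
[ 495. -484.   25.] [ 523. -448.   98.]
side short 202 c [ 493.2 -375.3] sz [28.  34.4] a 14.02 z 44.5
[ 478. -395.   25.] [ 507. -356.   57.]
side recv 347 c [502.5 227.5] sz [213.7  53.9] a 77.16 z 68.1
[457. 125.  40.] [551. 331.  92.]
side table -0.5461461756850667
lamp fit side [ 450.6 -215.9] 26.159943193969767
```

View pics/c.png

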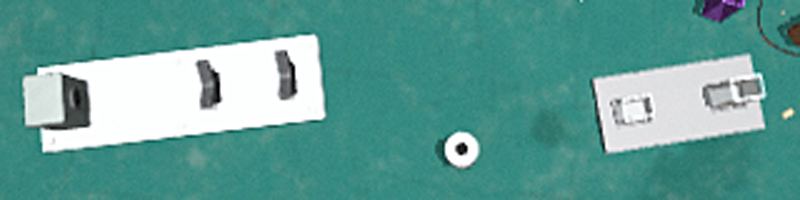

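```bash
cat >> h.py <<'E'
from scipy.spatial.transform import Rotation as Ro
def frame(az,th):
    """tool closing along -x_b; heading y_b=(sin az,-cos az); th=angle of tool z below horizontal (90=down, >90 leans back)"""
    yb=np.array([np.sin(az),-np.cos(az),0]);ty=np.array([np.cos(az),np.sin(az),0])
    tz=yb*np.cos(th)-np.array([0,0,1])*np.sin(th)
    return np.stack([np.cross(ty,tz),ty,tz],1)
def go(R,p):
    s=sensors.sense();R0=Ro.from_euler("xyz",s["tcp_rot"])
    rv=(R0.inv()*Ro.from_matrix(R)).as_rotvec();sh=R0.inv().apply(np.array(p)-s["eef_pos"])/1000
    print("row",np.round(np.r_[rv,sh],4).tolist(),"dist",np.linalg.norm(sh),"deg",np.degrees(np.linalg.norm(rv)))
def gp(R,g): return np.array(g)+19*R[:,2]
E
python3 - <<'E'
from h import *
t=np.load("top0.npz");P=t["P"];im=t["im"].astype(int)
m=(P[...,2]>7)&(P[...,2]<12.5)&(im.min(-1)>170);m[:, :140]=0;m[:,285:]=0;m[:245]=0;m[315:]=0
Q=P[m];r=cv2.minAreaRect(Q[:,:2].astype(np.float32));print(len(Q),r)
az=np.radians(7.8);print("az",az)
R=frame(az,np.radians(30));g=gp(R,[450.7,-215.9,70]);print(R,g)
go(R,g-120*R[:,2])
E
```

```text
2470 ((502.6851501464844, 51.91949462890625), (80.07456970214844, 268.7972717285156), 7.892482757568359)
az 0.1361356816555577
[[-0.06785779  0.99074784  0.11753313]
 [ 0.49537392  0.13571557 -0.8580128 ]
 [-0.8660254   0.         -0.5       ]] [ 452.93312953 -232.20224317   60.5       ]
row [0.6107, -0.9191, 1.0602, -0.4573, -0.6361, 0.1109] dist 0.7912715872337238 deg 87.68033657503092
```

```bash
python3 - <<'E'
from h import *
R=frame(.137,np.radians(75));go(R,[430,150,270])
E
```

```text
row [0.1524, -0.2303, 1.1661, -0.3768, -0.3688, -0.0389] dist 0.5286709061055368 deg 68.65812074997882
```

Careful with the scale: shifts go in shares of 0.5 m and turns go in shares of 90 degrees. That gives: -0.377 m is -0.754, -0.369 m is -0.738, 1.166 rad is 0.7423.

Emit:
{"fn": "move_arm", "kwargs": {"motion": [[0.0955,-0.1464,0.7423,-0.754,-0.738,-0.078,0.085],[0.0955,-0.1464,0.7423,-0.754,-0.738,-0.078,0.085],[0.0955,-0.1464,0.7423,-0.754,-0.738,-0.078,0.085],[0.0955,-0.1464,0.7423,-0.754,-0.738,-0.078,0.085],[0.0955,-0.1464,0.7423,-0.754,-0.738,-0.078,0.085],[0.0955,-0.1464,0.7423,-0.754,-0.738,-0.078,0.085],[0.0955,-0.1464,0.7423,-0.754,-0.738,-0.078,0.085],[0.0955,-0.1464,0.7423,-0.754,-0.738,-0.078,0.085]]}}

```text
clock: 1.1
eef_pos: [416.3, 173.3, 268.1]
tcp_rot: [3.139, 0.259, 1.707]
contact_force: [1.0, 0.7, -1.0]
opening: 0.992
grasp_force: 0.0
```

```bash
python3 - <<'E'
from h import *
s=sensors.sense();print(s["clock"],s["qpos"],s["eef_pos"])
R=frame(.137,np.radians(30));g=gp(R,[450.7,-215.9,70]);go(R,g-120*R[:,2])
E
```

```text
1.1 [ 0.56982875  0.09841084  1.9042469  -0.24829766  1.25716623  0.5241515 ] [416.26307972 173.34718167 268.09883697]
row [0.0017, -0.7877, -0.0014, -0.2548, -0.0193, 0.2203] dist 0.3374269242513359 deg 45.13393604017138
```

Scaled: -0.23 m is -0.46, 0.21 m is 0.42, -0.78 rad is -0.4966.

Emit:
{"fn": "move_arm", "kwargs": {"motion": [[0,-0.4966,0,-0.46,-0.06,0.42,0.085],[0,-0.4966,0,-0.46,-0.06,0.42,0.085],[0,-0.4966,0,-0.46,-0.06,0.42,0.085],[0,-0.4966,0,-0.46,-0.06,0.42,0.085],[0,-0.4966,0,-0.46,-0.06,0.42,0.085],[0,-0.4966,0,-0.46,-0.06,0.42,0.085],[0,-0.4966,0,-0.46,-0.06,0.42,0.085],[0,-0.4966,0,-0.46,-0.06,0.42,0.085]]}}

```text
clock: 2.1
eef_pos: [424.9, -101.6, 124.7]
tcp_rot: [3.132, 1.038, 1.701]
contact_force: [0.6, 0.6, -0.4]
opening: 0.995
grasp_force: 0.0
```

```bash
python3 - <<'E'
from h import *
s=sensors.sense();print(s["clock"],s["qpos"],s["qvel"])
R=frame(.137,np.radians(30));g=gp(R,[450.7,-215.9,70]);go(R,g-120*R[:,2]);go(R,g)
E
```

```text
2.1 [ 0.45805216  0.54890691  2.20675348 -1.07753114  1.19252496  1.18112426] [ 0.00418001 -0.00592934  0.00212057 -0.00086323 -0.00121018  0.00113333]
row [0.0034, -0.009, -0.0034, -0.0113, 0.0099, 0.0274] dist 0.03121612787999155 deg 0.5853847817364809
row [0.0034, -0.009, -0.0034, -0.0123, 0.0095, 0.1474] dist 0.14820590208693313 deg 0.5853847817364809
```

Scaled: 0.147 m is 0.294, 0.13 m is 0.26, -0.009 rad is -0.0057.

Emit:
{"fn": "move_arm", "kwargs": {"motion": [[0.0019,-0.0057,-0.0019,-0.024,0.02,0.054,0.085],[0.0019,-0.0057,-0.0019,-0.024,0.02,0.054,0.085],[0.0019,-0.0057,-0.0019,-0.024,0.02,0.1,0.085],[0.0019,-0.0057,-0.0019,-0.024,0.02,0.16,0.085],[0.0019,-0.0057,-0.0019,-0.024,0.02,0.22,0.085],[0.0019,-0.0057,-0.0019,-0.024,0.02,0.26,0.085],[0.0019,-0.0057,-0.0019,-0.024,0.02,0.294,0.085],[0.0019,-0.0057,-0.0019,-0.024,0.02,0.294,0.085]]}}

```text
clock: 3.1
eef_pos: [457.1, -204.4, 73.1]
tcp_rot: [-3.096, 1.036, 1.708]
contact_force: [-0.1, 0.7, 0.3]
opening: 0.99
grasp_force: 0.0
```

```bash
python3 - <<'E'
from h import *
R=frame(.137,np.radians(30));g=gp(R,[450.7,-215.9,70]);go(R,g)
cloud("side","pics/s1.png")
im=cv2.imread("pics/s1.png")[150:350,180:400];cv2.imwrite("pics/s1c.png",cv2.resize(im,None,fx=3,fy=3)[:600,:660])
E
```

```text
row [-0.0452, -0.0107, 0.0003, -0.0029, -0.0066, 0.0299] dist 0.030757821582178286 deg 2.658999102690184
```

View pics/s1c.png

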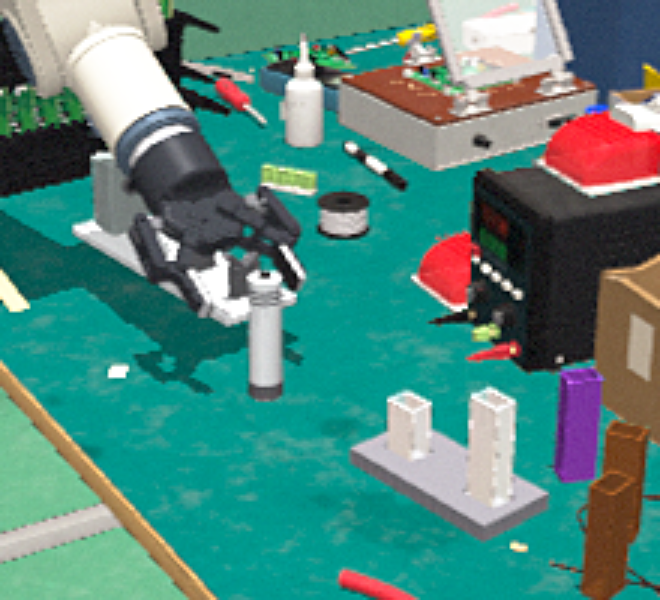

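The lamp stands at (265,335) in the crop, just ahead of the open fingers at (185,260) and (285,265), and well centred between them. The tool is still about 30 mm short.

Emit:
{"fn": "move_arm", "kwargs": {"motion": [[0,0,0,0,0,0,0.085],[0,0,0,0,0,0,0.085]]}}

```text
clock: 3.4
eef_pos: [456.4, -204.4, 73.1]
tcp_rot: [-3.094, 1.037, 1.71]
contact_force: [0.9, -0.0, -0.2]
opening: 0.998
grasp_force: 0.0
```

```bash
python3 - <<'E'
from h import *
s=sensors.sense();print(s["clock"],s["qpos"],s["qvel"],s["eef_pos"])
R=frame(.137,np.radians(30));g=gp(R,[450.7,-215.9,70]);go(R,g)
E
```

```text
3.4 [ 0.20142504  0.67456441  2.17591504 -1.29494933  1.09465484  1.21644638] [-0.00177937  0.00234021  0.00069717 -0.00028195  0.00146512 -0.00066244] [ 456.38278027 -204.39250649   73.10264201]
row [-0.0451, -0.0105, 0.0014, -0.0029, -0.0059, 0.03] dist 0.03072301145350206 deg 2.6530529617813126
```

```bash
python3 - <<'E'
from h import *
R=frame(.487,np.radians(38));g=gp(R,[450.7,-215.9,70]);print(R[:,2],g);go(R,g-80*R[:,2])
E
```

```text
[ 0.36877073 -0.69639723 -0.61566148] [ 457.7066439  -229.13154728   58.30243197]
row [-0.3343, 0.1233, -0.1993, -0.012, -0.0258, -0.0461] dist 0.05422441945247616 deg 23.388549841846178
```

Scaled: -0.046 m is -0.092, -0.012 m is -0.024, -0.33 rad is -0.2101.

Emit:
{"fn": "move_arm", "kwargs": {"motion": [[0,0,0,0,0,-0.092,0.085],[-0.2101,0.0783,-0.1273,-0.024,-0.052,-0.092,0.085],[-0.2101,0.0783,-0.1273,-0.024,-0.052,-0.092,0.085],[-0.2101,0.0783,-0.1273,-0.024,-0.052,-0.092,0.085],[-0.2101,0.0783,-0.1273,-0.024,-0.052,-0.092,0.085],[-0.2101,0.0783,-0.1273,-0.024,-0.052,-0.092,0.085]]}}

```text
clock: 4.15
eef_pos: [427.1, -135.3, 142.7]
tcp_rot: [-3.081, 0.871, 2.055]
contact_force: [0.2, 0.4, -0.3]
opening: 0.999
grasp_force: 0.0
```

```bash
python3 - <<'E'
from h import *
s=sensors.sense();print(s["clock"],s["qpos"],s["eef_pos"])
R=frame(.487,np.radians(38));g=gp(R,[450.7,-215.9,70]);go(R,g-80*R[:,2]);go(R,g)
E
```

```text
4.15 [ 0.31176664  0.3185786   2.37250492 -1.29504196  0.91469723  0.94080576] [ 427.06920778 -135.3123783   142.66834173]
row [-0.0627, -0.0369, -0.0005, 0.0048, -0.0137, 0.0497] dist 0.05183035235430298 deg 4.167559546622446
row [-0.0627, -0.0369, -0.0005, 0.0018, -0.0087, 0.1295] dist 0.12983949972620026 deg 4.167559546622446
```

```bash
cat > kin.py <<'E'
from h import *
from scipy.optimize import least_squares
C=np.array([[0,-1,0],[1,0,0],[0,0,1.]])
LIM=np.array([[-2.63,2.63],[-.92,2.1],[.06,2.66],[-1.3,4.44],[0,2.69],[-3.02,3.02]])
def fk(q,k):
    A=Ro.from_euler("Z",q[0]);U=A*Ro.from_euler("Y",q[1]);F=A*Ro.from_euler("Y",q[1]+q[2])
    R=F*Ro.from_euler("ZYZ",[q[3],q[4],q[5]])*Ro.from_matrix(C)
    p=A.apply([k[0],0,k[1]])+U.apply([0,0,k[2]])+F.apply([k[3],0,k[4]])+R.apply([0,0,k[5]])
    return R,p
D=[([1.30756672,.353621741,1.63404898,0,1.15521649,-.00240458],[161.061,603.447,230.615],[-3.1403,0,2.88076]),
([0.56982875,0.09841084,1.9042469,-0.24829766,1.25716623,0.5241515],[416.26307972,173.34718167,268.09883697],[3.139,.259,1.707]),
([0.45805216,0.54890691,2.20675348,-1.07753114,1.19252496,1.18112426],[424.9,-101.6,124.7],[3.132,1.038,1.701]),
([0.20142504,0.67456441,2.17591504,-1.29494933,1.09465484,1.21644638],[456.383,-204.393,73.103],[-3.094,1.037,1.71]),
([0.31176664,0.3185786,2.37250492,-1.29504196,0.91469723,0.94080576],[427.069,-135.312,142.668],[-3.081,.871,2.055])]
f=least_squares(lambda k:np.concatenate([fk(q,k)[1]-p for q,p,_ in D]),[0,200,400,0,400,250])
K=f.x
def ik(R,p,q0):
    def e(q):
        r,x=fk(q,K);return np.r_[(x-p)/100,(Ro.from_matrix(R).inv()*r).as_rotvec()*3]
    s=least_squares(e,np.clip(q0,LIM[:,0]+.01,LIM[:,1]-.01),bounds=(LIM[:,0]-[0,0,0,1.5,0,0],LIM[:,1]))
    return s.x,s.cost
E
python3 - <<'E'
from kin import *
print(K.round(1),np.abs(f.fun).max())
for q,p,r in D: print((Ro.from_euler("xyz",r).inv()*fk(q,K)[0]).magnitude())
q0=D[3][0];lamp=np.array([450.7,-215.9,70])
for az in(-.6,-.4,-.2,0,.137):
  for th in(30,40,50,60):
    R=frame(az,np.radians(th));q,c=ik(R,gp(R,lamp),q0);qb,cb=ik(R,gp(R,lamp)-80*R[:,2],q0);q2,c2=ik(R,gp(R,lamp+[0,0,100]),q0)
    print(az,th,q.round(2),round(c,4),"back q4",qb[3].round(2),round(cb,4),"up q4",q2[3].round(2),round(c2,4))
R=frame(.137,np.radians(90+45));print("place45",ik(R,gp(R,[513,-27,62]),[-.2,.6,1.8,.6,1,0]))
E
```

```text
[  1.  293.1 567.5  59.2 493.6 340.8] 1.408413628305226
8.452072359033434e-06
0.0005938308626086961
0.0003965244957955883
0.0007167928019948208
0.00035153713282814103
-0.6 30 [ 0.02  0.8   1.81 -0.8   1.39  1.14] 0.0 back q4 -0.72 0.0 up q4 -0.78 0.0
-0.6 40 [-0.02  0.71  1.86 -0.74  1.25  1.07] 0.0 back q4 -0.66 0.0 up q4 -0.71 0.0
-0.6 50 [-0.08  0.62  1.9  -0.67  1.11  0.98] 0.0 back q4 -0.59 0.0 up q4 -0.62 0.0
-0.6 60 [-0.15  0.55  1.94 -0.57  0.98  0.85] 0.0 back q4 -0.5 0.0 up q4 -0.52 0.0
-0.4 30 [ 0.07  0.77  1.91 -0.93  1.29  1.15] 0.0 back q4 -0.83 0.0 up q4 -0.9 0.0
-0.4 40 [ 0.02  0.68  1.95 -0.87  1.15  1.06] 0.0 back q4 -0.77 0.0 up q4 -0.82 0.0
-0.4 50 [-0.05  0.59  1.98 -0.79  1.02  0.94] 0.0 back q4 -0.69 0.0 up q4 -0.72 0.0
-0.4 60 [-0.13  0.52  2.01 -0.67  0.89  0.77] 0.0 back q4 -0.58 0.0 up q4 -0.59 0.0
-0.2 30 [ 0.11  0.74  2.03 -1.09  1.19  1.19] 0.0 back q4 -0.95 0.0 up q4 -1.03 0.0
-0.2 40 [ 0.05  0.64  2.05 -1.03  1.05  1.07] 0.0 back q4 -0.89 0.0 up q4 -0.94 0.0
-0.2 50 [-0.03  0.56  2.07 -0.93  0.91  0.91] 0.0 back q4 -0.8 0.0 up q4 -0.82 0.0
-0.2 60 [-0.
[... 172 characters left out ...]
2.16 -1.22  0.95  1.11] 0.0 back q4 -1.04 0.0 up q4 -1.08 0.0
0 50 [-0.02  0.52  2.16 -1.1   0.81  0.91] 0.0 back q4 -0.92 0.0 up q4 -0.93 0.0
0 60 [-0.12  0.46  2.15 -0.9   0.69  0.63] 0.0 back q4 -0.74 0.0 up q4 -0.72 0.0
0.137 30 [ 0.14  0.7   2.22 -1.44  1.06  1.32] 0.0 back q4 -1.24 0.0 up q4 -1.32 0.0
0.137 40 [ 0.07  0.59  2.23 -1.37  0.89  1.15] 0.0 back q4 -1.16 0.0 up q4 -1.19 0.0
0.137 50 [-0.03  0.5   2.22 -1.24  0.74  0.92] 0.0 back q4 -1.02 0.0 up q4 -1.01 0.0
0.137 60 [-0.13  0.44  2.19 -1.    0.61  0.6 ] 0.0 back q4 -0.8 0.0 up q4 -0.76 0.0
place45 (array([-0.43438068,  0.69755834,  1.83397315,  0.69145121,  1.2020238 ,
       -1.02786683]), np.float64(7.633492315682501e-24))
```

```bash
python3 - <<'E'
from h import *
R=frame(-.3,np.radians(35));g=gp(R,[450.7,-215.9,70]);print(R[:,2],g,g-80*R[:,2]);go(R,g-80*R[:,2])
E
```

```text
[-0.24207598 -0.78256584 -0.57357644] [ 446.10055635 -230.76875092   59.10204771] [ 465.46663487 -168.16348388  104.98816262]
row [0.5626, -0.0698, 0.4792, -0.0014, 0.0223, 0.0589] dist 0.06303454166106157 deg 42.530536192582616
```

Scaled: 0.03 m is 0.06, 0.022 m is 0.044, 0.56 rad is 0.3565.

Emit:
{"fn": "move_arm", "kwargs": {"motion": [[0.1783,-0.0223,0.1528,0,0.022,0.03,0.085],[0.3565,-0.0446,0.3056,0,0.044,0.06,0.085],[0.3565,-0.0446,0.3056,0,0.044,0.06,0.085],[0.3565,-0.0446,0.3056,0,0.044,0.06,0.085],[0.3565,-0.0446,0.3056,0,0.044,0.06,0.085],[0.3565,-0.0446,0.3056,0,0.044,0.06,0.085],[0.3565,-0.0446,0.3056,0,0.044,0.06,0.085]]}}

```text
clock: 5.03
eef_pos: [454.8, -147.1, 122.6]
tcp_rot: [3.141, 0.96, 1.275]
contact_force: [-0.3, -0.2, -0.3]
opening: 0.996
grasp_force: 0.0
```

```bash
python3 - <<'E'
from h import *
s=sensors.sense();print(s["clock"],s["qpos"],s["eef_pos"])
R=frame(-.3,np.radians(35));g=gp(R,[450.7,-215.9,70]);go(R,g-80*R[:,2]);go(R,g)
E
```

```text
5.025 [ 0.21985013  0.60320392  1.94526428 -0.82746283  1.31782085  1.04478775] [ 454.84483263 -147.11823979  122.64145664]
row [0.004, -0.0002, 0.0024, 0.0047, 0.0163, 0.0241] dist 0.029451040238820968 deg 0.26508656738422354
row [0.004, -0.0002, 0.0024, 0.0047, 0.016, 0.1041] dist 0.10540933007520116 deg 0.26508656738422354
```

Scaled: 0.104 m is 0.208, 0.016 m is 0.032, 0.004 rad is 0.0025.

Emit:
{"fn": "move_arm", "kwargs": {"motion": [[0.0025,0,0.0013,0.01,0.032,0.02,0.085],[0.0025,0,0.0013,0.01,0.032,0.048,0.085],[0.0025,0,0.0013,0.01,0.032,0.1,0.085],[0.0025,0,0.0013,0.01,0.032,0.15,0.085],[0.0025,0,0.0013,0.01,0.032,0.19,0.085],[0.0025,0,0.0013,0.01,0.032,0.208,0.085],[0.0025,0,0.0013,0.01,0.032,0.208,0.085],[0.0025,0,0.0013,0.01,0.032,0.208,0.085]]}}

```text
clock: 6.02
eef_pos: [447.6, -230.1, 59.1]
tcp_rot: [3.139, 0.959, 1.267]
contact_force: [0.5, -0.4, -0.1]
opening: 0.995
grasp_force: 0.0
```

```bash
python3 - <<'E'
from h import *
s=sensors.sense();print(s["clock"],s["qpos"])
R=frame(-.3,np.radians(35));g=gp(R,[450.7,-215.9,70]);go(R,g)
cloud("side","pics/s2.png")
im=cv2.imread("pics/s2.png")[200:300,210:330];cv2.imwrite("pics/s2c.png",cv2.resize(im,None,fx=5,fy=5))
E
```

```text
6.025 [ 0.06827134  0.70621186  1.98325461 -0.9761305   1.17240417  1.11494776]
row [-0.0004, -0.0012, -0.0024, -0.0006, -0.0013, 0.0009] dist 0.0016713597599729896 deg 0.15430105489151782
```

View pics/s2c.png

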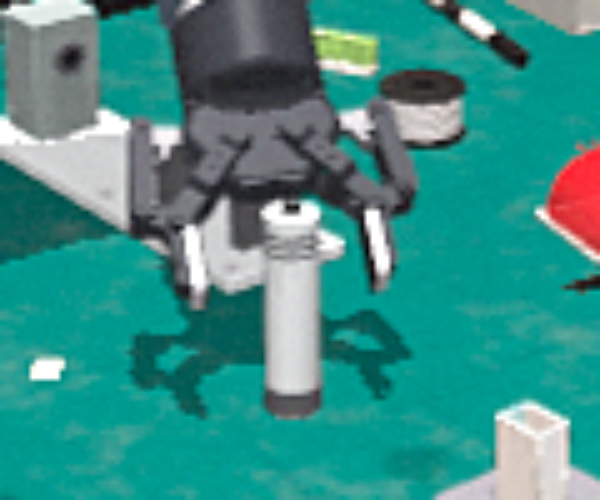

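The lamp at (292,310) sits midway between the pads at (195,265) and (380,250). I close now.

Scaled: -0.001 m is -0.002.

Emit:
{"fn": "move_arm", "kwargs": {"motion": [[0,0,0,0,-0.002,0,0.06],[0,0,0,0,-0.002,0,0.04],[0,0,0,0,-0.002,0,0.02],[0,0,0,0,-0.002,0,0.01],[0,0,0,0,-0.002,0,0.01],[0,0,0,0,-0.002,0,0.01],[0,0,0,0,-0.002,0,0.01]], "grip_force": 60}}

```text
clock: 6.95
eef_pos: [446.3, -230.1, 59.0]
tcp_rot: [3.14, 0.959, 1.267]
contact_force: [0.6, 0.7, 3.1]
opening: 0.308
grasp_force: 58.2
```

```bash
cat > lay.py <<'E'
from h import *
import sys
s=sensors.sense();print(s["clock"],s["qpos"],s["eef_pos"],s["opening"],s["grasp_force"])
E
python3 - <<'E'
from lay import *
from kin import *
R=frame(-.3,np.radians(35));p=s["eef_pos"]
go(R,p+[0,0,110])
q=s["qpos"]
for az,th,g in((-.3,35,p+[0,0,110]),(-.15,65,[480,-150,190]),(.0,95,[500,-90,190]),(.137,125,gp(frame(.137,np.radians(125)),[513.6,-27.2,140])),(.137,125,gp(frame(.137,np.radians(125)),[513.6,-27.2,62]))):
    q,c=ik(frame(az,np.radians(th)),g,q);print(q.round(2),c)
E
```

```text
6.95 [ 0.06847844  0.70594402  1.98574355 -0.97642442  1.17182959  1.11655647] [ 446.28716966 -230.13045857   58.98966553] 0.30833411468863337 58.22904646396637
row [-0.0009, -0.0008, -0.0021, -0.0901, 0.0001, -0.0632] dist 0.10999999999999999 deg 0.1366152726065518
[ 0.07  0.5   1.98 -0.92  1.3   0.93] 2.164544654150994e-23
[-0.02  0.25  1.96 -0.5   1.05  0.42] 1.2369129428420802e-27
[-0.23  0.23  1.91  0.1   1.02 -0.29] 1.2326293017920942e-22
[-0.37  0.49  1.86  0.57  1.18 -0.84] 2.3091893905590293e-24
[-0.37  0.62  1.88  0.61  1.06 -0.93] 1.5034049656018218e-29
```

Scaled: -0.11 m is -0.22, -0.09 m is -0.18.

Emit:
{"fn": "move_arm", "kwargs": {"motion": [[0,0,0,-0.03,0,-0.02,0.01],[0,0,0,-0.08,0,-0.056,0.01],[0,0,0,-0.13,0,-0.09,0.01],[0,0,0,-0.18,0,-0.126,0.01],[0,0,0,-0.22,0,-0.154,0.01],[0,0,0,-0.22,0,-0.154,0.01]]}}

```text
clock: 7.7
eef_pos: [446.6, -230.2, 195.0]
tcp_rot: [3.134, 0.957, 1.262]
contact_force: [0.2, 0.8, -1.4]
opening: 0.312
grasp_force: 58.7
```

```bash
python3 - <<'E'
from lay import *
for az,th,g in((-.15,65,[480,-150,210]),(.0,95,[500,-90,210])): go(frame(az,np.radians(th)),g)
E
```

```text
7.7 [ 0.06817374  0.45672871  1.96979026 -0.90538233  1.326238    0.89382058] [ 446.59549109 -230.17920696  195.04466315] 0.3115194541150985 58.65046262741089
row [-0.0953, 0.5205, -0.1209, 0.0376, 0.0081, -0.0793] dist 0.08813755468150544 deg 31.098449923027875
row [-0.129, 1.0372, -0.2888, 0.074, 0.0093, -0.131] dist 0.15075116496194896 deg 62.12753557899842
```

Scaled: -0.131 m is -0.262, 0.074 m is 0.148, 1.037 rad is 0.6602.

Emit:
{"fn": "move_arm", "kwargs": {"motion": [[-0.0191,0.0828,-0.0191,0.02,0.004,-0.04,0.01],[-0.0382,0.1655,-0.0382,0.04,0.008,-0.08,0.01],[-0.0509,0.2546,-0.0573,0.06,0.012,-0.12,0.01],[-0.0605,0.331,-0.0764,0.08,0.016,-0.16,0.01],[-0.0668,0.4202,-0.1019,0.1,0.016,-0.19,0.01],[-0.0732,0.5029,-0.1273,0.12,0.018,-0.22,0.01],[-0.0796,0.5857,-0.156,0.136,0.018,-0.24,0.01],[-0.0828,0.6602,-0.1846,0.148,0.018,-0.262,0.01]]}}

```text
clock: 8.7
eef_pos: [498.5, -89.4, 207.3]
tcp_rot: [-3.138, -0.091, 1.573]
contact_force: [-0.4, 0.4, -2.0]
opening: 0.309
grasp_force: 58.8
```

```bash
python3 - <<'E'
from lay import *
R=frame(.137,np.radians(125));go(R,gp(R,[513.6,-27.2,120]))
E
```

```text
8.7 [-0.23956643  0.20905998  1.89361772  0.09984973  1.06660187 -0.29146942] [498.53662303 -89.43701008 207.34430084] 0.30924283728657986 58.8457453250885
row [0.0431, 0.5189, -0.129, 0.0634, 0.0142, 0.1091] dist 0.12691798140976635 deg 30.731990117846998
```

Scaled: 0.109 m is 0.218, 0.08 m is 0.16, -0.129 rad is -0.0821.

Emit:
{"fn": "move_arm", "kwargs": {"motion": [[0.0064,0.0828,-0.0191,0.03,0.006,0.05,0.01],[0.0127,0.1655,-0.0414,0.06,0.014,0.1,0.01],[0.0191,0.2483,-0.0637,0.09,0.02,0.16,0.01],[0.0274,0.331,-0.0821,0.126,0.028,0.218,0.01],[0.0274,0.331,-0.0821,0.126,0.028,0.218,0.01],[0.0274,0.331,-0.0821,0.126,0.028,0.218,0.01]]}}

```text
clock: 9.45
eef_pos: [512.5, -18.1, 105.0]
tcp_rot: [-3.14, -0.605, 1.706]
contact_force: [0.9, -0.3, -0.4]
opening: 0.309
grasp_force: 58.9
```

```bash
python3 - <<'E'
from lay import *
R=frame(.137,np.radians(125));go(R,gp(R,[513.6,-27.2,120]));go(R,gp(R,[513.6,-27.2,63]))
im,P=cloud("side","pics/s3.png");im2,P2=cloud("top","pics/t3.png")
a=cv2.imread("pics/s3.png")[170:290,190:310];b=cv2.imread("pics/t3.png")[230:310,140:300]
cv2.imwrite("pics/s3c.png",np.hstack([cv2.resize(a,(400,400)),cv2.resize(b,(400,200)).repeat(2,0)]))
# lamp axis: points above saddles
b=P[170:290,190:310].reshape(-1,3);yb=np.array([np.sin(.137),-np.cos(.137)]);xb=np.array([-np.cos(.137),-np.sin(.137)])
for N,PP in(("side",P),("top",P2)):
    Q=PP.reshape(-1,3);L=np.c_[(Q[:,:2]-[511.5,-12.3])@xb,(Q[:,:2]-[511.5,-12.3])@yb,Q[:,2]]
    for lo,hi in((-60,-50),(-50,-40),(-40,-30),(-30,-20),(-20,-10),(-10,0),(0,10),(40,50),(50,60)):
        k=(abs(L[:,0])<25)&(L[:,1]>lo)&(L[:,1]<hi)&(L[:,2]>85)&(L[:,2]<145)
        if k.sum()>4: print(N,lo,k.sum(),np.percentile(L[k],[2,50,98],axis=0).round(1).tolist())
E
```

```text
9.45 [-0.37613142  0.5209485   1.86529259  0.57382337  1.15135316 -0.85623707] [512.50103637 -18.11324427 104.95903558] 0.30917589957093183 58.8749098777771
row [0.0001, 0.0056, -0.0018, 0.0011, -0.0002, 0.0014] dist 0.0018292196457708235 deg 0.33551940055439944
row [0.0001, 0.0056, -0.0018, -0.0313, -0.0001, 0.0483] dist 0.057549625793371764 deg 0.33551940055439944
side -60 5 [[5.8, -54.0, 113.7], [11.4, -51.4, 116.5], [14.6, -51.2, 129.1]]
side -50 18 [[6.1, -48.1, 111.9], [13.2, -44.3, 124.5], [18.0, -42.0, 132.9]]
side -40 14 [[12.2, -38.7, 110.5], [13.7, -35.3, 120.1], [17.1, -31.4, 133.0]]
side -30 9 [[12.5, -29.2, 110.9], [15.9, -24.4, 117.7], [18.5, -20.3, 127.4]]
side -20 6 [[14.3, -19.5, 114.8], [15.8, -17.7, 119.1], [18.5, -10.5, 124.2]]
side 40 39 [[-23.0, 40.0, 110.3], [11.0, 43.9, 132.1], [24.0, 49.0, 143.8]]
side 50 65 [[-8.9, 50.2, 107.1], [7.1, 55.9, 122.6], [18.8, 59.5, 132.9]]
top -60 24 [[-12.6, -54.4, 118.6], [3.3, -52.1, 130.5], [13.7, -50.1, 135.5]]
top -50 62 [[-12.4, -49.9, 120.2], [1.3, -45.3, 132.3], [13.5, -40.5, 138.2]]
top -40 63 [[-11.5, -39.9, 120.1], [2.1, -35.1, 131.7], [13.6, -30.5, 135.7]]
top -30 62 [[-12.6, -29.4, 122.8], [1.1, -25.0, 130.8], [13.1, -20.2, 135.0]]
top -20 61 [[-11.3, -19.6, 121.3], [2.6, -14.8, 130.9], [13.8, -10.3, 136.8]]
top -10 60 [[-11.9, -9.8, 117.7], [3.5, -5.1, 131.0], [18.6, -0.3, 135.5]]
top 0 97 [[-22.6, 0.2, 116.9], [2.6, 5.1, 129.6], [22.9, 9.8, 135.2]]
```

View pics/s3c.png

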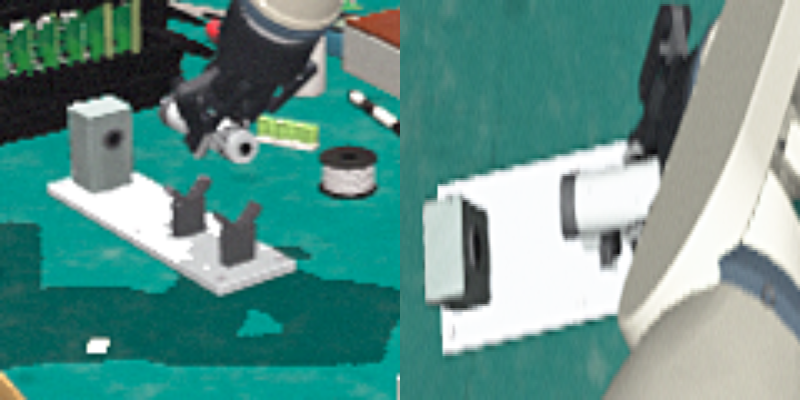

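The lamp is held level above the saddles, with its bezel at (570,205) in the top crop on the receiver side. The depth puts it centred to about 1 mm, so I lower it.

Scaled: 0.048 m is 0.096, 0.046 m is 0.092, 0.006 rad is 0.0038.

Emit:
{"fn": "move_arm", "kwargs": {"motion": [[0,0.0038,-0.0013,-0.008,0,0.016,0.01],[0,0.0038,-0.0013,-0.02,0,0.032,0.01],[0,0.0038,-0.0013,-0.032,0,0.052,0.01],[0,0.0038,-0.0013,-0.046,0,0.072,0.01],[0,0.0038,-0.0013,-0.056,0,0.086,0.01],[0,0.0038,-0.0013,-0.06,0,0.092,0.01],[0,0.0038,-0.0013,-0.062,0,0.096,0.01],[0,0.0038,-0.0013,-0.062,0,0.096,0.01]]}}

```text
clock: 10.55
eef_pos: [513.5, -15.8, 48.5]
tcp_rot: [3.138, -0.614, 1.711]
contact_force: [1.8, 0.8, 4.6]
opening: 0.31
grasp_force: 59.1
```

```bash
python3 - <<'E'
from lay import *
R=frame(.137,np.radians(125));go(R,gp(R,[513.6,-27.2,62]));print(s["contact_force"],s["wrist_torque"],R.T@[0,0,-.001])
E
```

```text
10.55 [-0.37606149  0.61518731  1.87823163  0.61151796  1.0678814  -0.93062331] [513.45961021 -15.78983339  48.47517331] 0.3097835329833715 59.05005633831024
row [0.0022, -0.0031, 0.0023, -0.0015, -0.0014, 0.0014] dist 0.0025203525991384073 deg 0.2537416680180446
[1.83643812 0.84156528 4.62984048] [ 0.18369146 -0.14558605  0.17400809] [-0.00057358  0.          0.00081915]
```

Scaled: 0.0012 m is 0.0024, -0.0009 m is -0.0018.

Emit:
{"fn": "move_arm", "kwargs": {"motion": [[0,0,0,-0.0012,0,0.0016,0.01],[0,0,0,-0.0018,0,0.0024,0.01],[0,0,0,-0.0018,0,0.0024,0.01]], "grip_force": 25}}

```text
clock: 10.92
eef_pos: [513.6, -15.8, 48.3]
tcp_rot: [3.137, -0.615, 1.711]
contact_force: [-0.6, -2.6, 18.2]
opening: 0.306
grasp_force: 60.1
```

Emit:
{"fn": "move_arm", "kwargs": {"motion": [[0,0,0,0,0,0,0.029],[0,0,0,0,0,0,0.032],[0,0,0,0,0,0,0.036],[0,0,0,0,0,0,0.045],[0,0,0,0,0,0,0.055],[0,0,0,0,0,0,0.055]]}}

```text
clock: 11.68
eef_pos: [512.4, -15.8, 46.0]
tcp_rot: [3.14, -0.614, 1.709]
contact_force: [0.3, 0.3, 0.2]
opening: 0.645
grasp_force: 0.0
```

```bash
python3 - <<'E'
from lay import *
print(s["contact_force"])
E
```

```text
11.675 [-0.37610637  0.61881444  1.87972779  0.61133259  1.06463385 -0.93204141] [512.35676561 -15.75863589  45.96082735] 0.6451253225474113 0.0
[0.34285514 0.30593667 0.17744005]
```

Scaled: -0.18 m is -0.36, -0.16 m is -0.32.

Emit:
{"fn": "move_arm", "kwargs": {"motion": [[0,0,0,0,0,-0.04,0.055],[0,0,0,0,0,-0.12,0.055],[0,0,0,0,0,-0.22,0.055],[0,0,0,0,0,-0.32,0.055],[0,0,0,0,0,-0.36,0.055]]}}

```text
clock: 12.3
eef_pos: [527.7, -121.3, 196.8]
tcp_rot: [3.136, -0.61, 1.71]
contact_force: [0.4, 1.4, 0.1]
opening: 0.643
grasp_force: 0.0
```

```bash
python3 - <<'E'
from lay import *
from kin import *
az=np.radians(10.6);R=frame(az,np.pi/2)
print(ik(R,gp(R,[510,-463.7,76]),s["qpos"]),ik(R,gp(R,[510,-463.7,200]),s["qpos"]))
R2=frame(.137,np.pi/2);print(ik(R2,gp(R2,[497.9,86.6,105]),[.2,.5,1.7,0,.9,0]))
go(R,gp(R,[509.5,-463.7,180]))
E
```

```text
12.3 [-0.52158841  0.47116193  1.68681169  0.48049017  1.40516515 -0.84286232] [ 527.67160252 -121.31507431  196.81391282] 0.6429025507500026 0.0
(array([-7.37883373e-01,  6.36001358e-01,  1.60165031e+00,  7.04794621e-16,
        9.03940985e-01, -9.22888274e-01]), np.float64(3.7836680577189414e-28)) (array([-7.37883373e-01,  4.97585696e-01,  1.52786470e+00,  5.00195522e-16,
        1.11614226e+00, -9.22888274e-01]), np.float64(2.1523034395650803e-21))
(array([ 1.72207766e-01,  3.67253273e-01,  2.00554180e+00, -1.29551791e-12,
        7.68797578e-01,  3.52077664e-02]), np.float64(4.945879592805926e-21))
row [0.0195, -0.61, -0.0459, -0.2963, -0.0646, -0.1639] dist 0.34473218711152215 deg 35.06905113434905
```

Scaled: -0.296 m is -0.592, -0.24 m is -0.48, -0.61 rad is -0.3883.

Emit:
{"fn": "move_arm", "kwargs": {"motion": [[0,-0.0637,0,-0.08,-0.02,-0.06,0.055],[0,-0.1273,-0.0064,-0.18,-0.04,-0.11,0.055],[0.0064,-0.191,-0.0127,-0.28,-0.06,-0.16,0.055],[0.0064,-0.2546,-0.0191,-0.38,-0.08,-0.22,0.055],[0.0127,-0.3183,-0.0255,-0.48,-0.1,-0.27,0.055],[0.0127,-0.3883,-0.0293,-0.592,-0.13,-0.328,0.055],[0.0127,-0.3883,-0.0293,-0.592,-0.13,-0.328,0.055],[0.0127,-0.3883,-0.0293,-0.592,-0.13,-0.328,0.055]]}}

```text
clock: 13.3
eef_pos: [507.9, -460.7, 157.5]
tcp_rot: [-3.138, -0.004, 1.756]
contact_force: [-0.1, -0.2, 0.6]
opening: 0.642
grasp_force: 0.0
```

```bash
python3 - <<'E'
from lay import *
R=frame(np.radians(10.6),np.pi/2);go(R,gp(R,[509.5,-463.7,180]))
im,P=cloud("side","pics/s4.png");im2,P2=cloud("top","pics/t4.png")
a=cv2.imread("pics/s4.png")[180:340,200:380];b=cv2.imread("pics/t4.png")[230:310,140:300]
cv2.imwrite("pics/s4c.png",np.hstack([cv2.resize(a,(450,400)),cv2.resize(b,(350,400))]))
yb=np.array([np.sin(.137),-np.cos(.137)]);xb=np.array([-np.cos(.137),-np.sin(.137)])
Q=P2.reshape(-1,3);D=Q[:,:2]-[511.5,-12.3];L=np.c_[D@xb,D@yb,Q[:,2]]
k=(abs(L[:,0])<25)&(abs(L[:,1])<75)&(L[:,2]>66)&(L[:,2]<90)
r=cv2.minAreaRect(L[k][:,:2].astype(np.float32));print(r)
for lo in range(-60,60,10):
    j=k&(L[:,1]>lo)&(L[:,1]<lo+10)&(L[:,2]>70)
    if j.sum()>3:print(lo,L[j].mean(0).round(1),L[j][:,2].max().round(1))
for N,PP in(("top",P2),("side",P)):
    Q=PP.reshape(-1,3);k=(abs(Q[:,0]-510)<35)&(abs(Q[:,1]+463)<35)&(Q[:,2]>88)&(Q[:,2]<100)
    if k.sum()>5: print(N,k.sum(),cv2.minAreaRect(Q[k][:,:2].astype(np.float32)))
E
```

```text
13.3 [-7.38782346e-01  5.18050401e-01  1.55035371e+00 -3.47534750e-04
  1.07902409e+00 -9.23955715e-01] [ 507.90486726 -460.74283463  157.51614246] 0.6422681440503615 0.0
row [-0.0038, -0.0045, 0.0003, -0.0032, 0.001, -0.0035] dist 0.004840096991219311 deg 0.33535581261745845
((0.5314998626708984, 0.8644294738769531), (27.339004516601562, 112.92327117919922), 0.005437586456537247)
-60 [  2.2 -52.6  74.3] 77.9
-50 [  0.  -44.9  74.7] 78.5
-40 [  0.6 -35.1  73.8] 78.4
-30 [  0.6 -25.1  74.4] 79.4
-20 [  0.8 -15.   74.3] 80.5
-10 [-0.6 -4.8 73.6] 78.0
0 [ 1.   5.  73.8] 77.4
10 [ 1.  14.9 74.3] 79.3
20 [-0.  24.8 74. ] 78.3
30 [ 0.9 34.9 74.6] 78.2
40 [ 0.2 44.8 73.9] 79.3
50 [ 1.6 52.9 73.8] 77.5
side 91 ((508.2367248535156, -464.7159118652344), (26.197656631469727, 33.4645881652832), 10.903716087341309)
```

View pics/s4c.png

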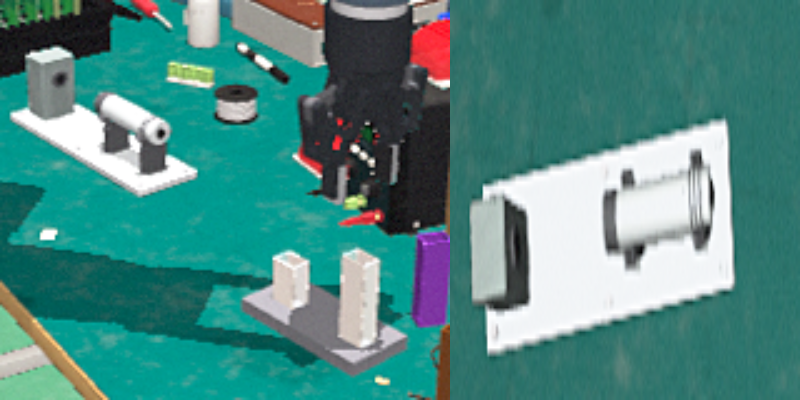

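The lamp lies in both saddles, bezel towards the receiver; by depth it is within 1 mm of centre and aligned. The gripper is above the tall cell, which is at (360,300) in the crop.

```bash
python3 - <<'E'
from lay import *
R=frame(np.radians(10.6),np.pi/2);go(R,[510.5,-463.5,125]);go(R,[510.5,-463.5,56])
E
```

```text
13.4 [-7.37551844e-01  5.18046198e-01  1.55081664e+00 -3.89110576e-04
  1.07843048e+00 -9.24025580e-01] [ 508.39809681 -460.06779775  157.33065313] 0.6450036483682399 0.0
row [-0.0037, -0.0043, 0.0017, -0.0039, 0.0015, 0.0323] dist 0.032580195535811055 deg 0.340655119972455
row [-0.0037, -0.0043, 0.0017, -0.0042, 0.0018, 0.1013] dist 0.1014105481357582 deg 0.340655119972455
```

Scaled: 0.101 m is 0.202, 0.0018 m is 0.0036, -0.004 rad is -0.0025.

Emit:
{"fn": "move_arm", "kwargs": {"motion": [[-0.0025,-0.0025,0.0006,-0.007,0.0036,0.03,0.055],[-0.0025,-0.0025,0.0006,-0.007,0.0036,0.06,0.055],[-0.0025,-0.0025,0.0006,-0.007,0.0036,0.1,0.055],[-0.0025,-0.0025,0.0006,-0.007,0.0036,0.14,0.055],[-0.0025,-0.0025,0.0006,-0.007,0.0036,0.18,0.055],[-0.0025,-0.0025,0.0006,-0.007,0.0036,0.202,0.055],[-0.0025,-0.0025,0.0006,-0.007,0.0036,0.202,0.055],[-0.0025,-0.0025,0.0006,-0.007,0.0036,0.202,0.055]]}}

```text
clock: 14.4
eef_pos: [510.7, -463.9, 56.3]
tcp_rot: [3.141, 0.001, 1.757]
contact_force: [0.5, 0.7, 0.1]
opening: 0.647
grasp_force: 0.0
```

```bash
python3 - <<'E'
from lay import *
R=frame(np.radians(10.6),np.pi/2);go(R,[510.5,-463.5,56]);print(s["contact_force"])
im,P=cloud("side","pics/s5.png")
cv2.imwrite("pics/s5c.png",cv2.resize(cv2.imread("pics/s5.png")[230:335,290:395],None,fx=5.5,fy=5.5))
Q=P.reshape(-1,3);k=(abs(Q[:,0]-510)<12)&(abs(Q[:,1]+474)<15)&(Q[:,2]>22)&(Q[:,2]<45)
L=(Q[k][:,:2]-[510.5,-463.5])@R[:2,:2];print(np.percentile(L,[2,20,50,80,98],axis=0).round(1).tolist())
E
```

```text
14.4 [-7.39536572e-01  6.36057883e-01  1.60235239e+00 -1.31208838e-04
  9.01783144e-01 -9.25244301e-01] [ 510.67471479 -463.87531988   56.33666398] 0.6473379860129952 0.0
row [0.0008, 0.0012, 0.0008, 0.0004, -0.0001, 0.0003] dist 0.0005336036954504885 deg 0.09208990430620075
[0.4973079  0.65918624 0.12649464]
[[-15.9, -13.4], [-13.9, -11.6], [-11.8, -9.2], [-2.3, -0.5], [4.6, 7.2]]
```

View pics/s5c.png

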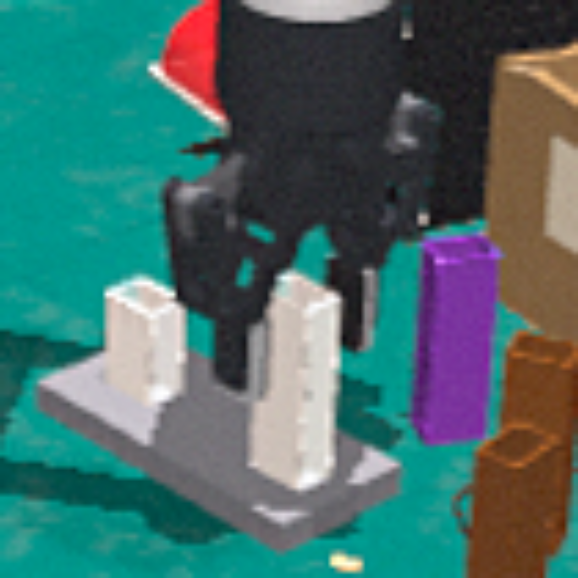

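The tall cell at (295,380) stands between the fingers at (235,350) and (360,310), which face its frosted sides. Its near clear face measures at about -14 mm, so it is centred, and I close.

Emit:
{"fn": "move_arm", "kwargs": {"motion": [[0,0,0,0,0,0,0.04],[0,0,0,0,0,0,0.03],[0,0,0,0,0,0,0.024],[0,0,0,0,0,0,0.02],[0,0,0,0,0,0,0.01],[0,0,0,0,0,0,0.005],[0,0,0,0,0,0,0.005],[0,0,0,0,0,0,0.005]], "grip_force": 30}}

```text
clock: 15.45
eef_pos: [510.5, -463.6, 55.9]
tcp_rot: [3.141, 0.001, 1.757]
contact_force: [0.7, 0.8, 1.9]
opening: 0.23
grasp_force: 29.7
```

Scaled: -0.15 m is -0.3, -0.13 m is -0.26.

Emit:
{"fn": "move_arm", "kwargs": {"motion": [[0,0,0,0,0,-0.012,0.005],[0,0,0,0,0,-0.05,0.005],[0,0,0,0,0,-0.11,0.005],[0,0,0,0,0,-0.18,0.005],[0,0,0,0,0,-0.26,0.005],[0,0,0,0,0,-0.3,0.005],[0,0,0,0,0,-0.3,0.005]], "grip_force": 40}}

```text
clock: 16.32
eef_pos: [510.8, -464.0, 207.6]
tcp_rot: [3.14, 0.003, 1.757]
contact_force: [0.3, 0.2, -1.3]
opening: 0.227
grasp_force: 39.8
```

```bash
python3 - <<'E'
from lay import *
R=frame(.137,np.pi/2);go(R,[497.9,86.6,206])
E
```

```text
16.325 [-7.39523378e-01  4.72040894e-01  1.50645885e+00 -1.77469160e-04
  1.15970596e+00 -9.25251488e-01] [ 510.78808085 -463.99413305  207.57983293] 0.22656169708931745 39.81259346008301
row [0.002, 0.0028, 0.0488, 0.5435, 0.089, 0.0002] dist 0.5507472177447796 deg 2.802703105756647
```

Scaled: 0.35 m is 0.7, 0.003 m is 0.006, 0.035 rad is 0.0223.

Emit:
{"fn": "move_arm", "kwargs": {"motion": [[0,0,0,0.04,0.006,0,0.005],[0,0,0.0064,0.12,0.02,0,0.005],[0,0,0.0095,0.22,0.036,0,0.005],[0,0,0.0127,0.32,0.052,0,0.005],[0,0,0.0159,0.42,0.068,0,0.005],[0,0,0.0191,0.52,0.084,0,0.005],[0,0,0.0223,0.62,0.1,0,0.005],[0,0,0.0223,0.7,0.114,0,0.005]]}}

```text
clock: 17.32
eef_pos: [499.5, -106.0, 203.9]
tcp_rot: [-3.139, -0.001, 1.722]
contact_force: [1.4, 0.0, -0.2]
opening: 0.227
grasp_force: 39.8
```

Scaled: 0.185 m is 0.37, 0.175 m is 0.35, 0.013 rad is 0.0083.

Emit:
{"fn": "move_arm", "kwargs": {"motion": [[0,0,0,0.08,0.012,0,0.005],[0,0,0.0032,0.16,0.026,0,0.005],[0,0,0.0064,0.24,0.04,0,0.005],[0,0,0.0076,0.3,0.05,0,0.005],[0,0,0.0083,0.35,0.058,0,0.005],[0,0,0.0083,0.37,0.06,0,0.005],[0,0,0.0083,0.37,0.06,0,0.005],[0,0,0.0083,0.37,0.06,0,0.005]]}}

```text
clock: 18.32
eef_pos: [503.1, 77.8, 205.2]
tcp_rot: [-3.141, 0.001, 1.708]
contact_force: [0.2, -0.3, -0.4]
opening: 0.234
grasp_force: 39.8
```

```bash
python3 - <<'E'
from lay import *
R=frame(.137,np.pi/2);go(R,[497.9,86.6,160]);go(R,[497.9,86.6,86])
E
```

```text
18.325 [ 1.50911308e-01  2.02272080e-01  1.90431228e+00 -6.40899138e-04
  1.03567167e+00  1.37920215e-02] [503.08526245  77.82904369 205.1664389 ] 0.23423522564342789 39.7854208946228
row [-0.0007, 0.0006, 0.0004, 0.0094, -0.0039, 0.0452] dist 0.04630144516170209 deg 0.05564093508004366
row [-0.0007, 0.0006, 0.0004, 0.0095, -0.0039, 0.1192] dist 0.11960124071700351 deg 0.05564093508004366
```

Scaled: 0.119 m is 0.238, 0.0095 m is 0.019.

Emit:
{"fn": "move_arm", "kwargs": {"motion": [[0,0,0,0.019,-0.008,0.02,0.005],[0,0,0,0.019,-0.008,0.06,0.005],[0,0,0,0.019,-0.008,0.11,0.005],[0,0,0,0.019,-0.008,0.16,0.005],[0,0,0,0.019,-0.008,0.2,0.005],[0,0,0,0.019,-0.008,0.23,0.005],[0,0,0,0.019,-0.008,0.238,0.005],[0,0,0,0.019,-0.008,0.238,0.005]]}}

```text
clock: 19.32
eef_pos: [498.3, 87.3, 86.6]
tcp_rot: [3.141, 0.0, 1.708]
contact_force: [0.7, -0.6, -0.2]
opening: 0.231
grasp_force: 39.8
```

```bash
python3 - <<'E'
from lay import *
R=frame(.137,np.pi/2);go(R,[497.9,86.6,86]);print(s["contact_force"])
im,P=cloud("side","pics/s6.png")
cv2.imwrite("pics/s6c.png",cv2.resize(cv2.imread("pics/s6.png")[170:280,190:310],None,fx=5,fy=5,interpolation=cv2.INTER_CUBIC))
Q=P.reshape(-1,3);L=np.c_[(Q[:,:2]-[497.9,86.6])@np.array([[-R[0,1],-R[0,0]],[-R[1,1],-R[1,0]]]),Q[:,2]]
for z in range(20,130,8):
    k=(abs(L[:,0])<22)&(abs(L[:,1])<22)&(abs(L[:,2]-z)<4)
    if k.sum()>3: print(z,k.sum(),np.percentile(L[k],[3,30,50,70,97],axis=0)[:,:2].round(1).tolist())
print("zmin",np.sort(L[(abs(L[:,0])<22)&(abs(L[:,1])<22)&(L[:,2]>14)][:,2])[:8])
E
```

```text
19.325 [ 1.70684590e-01  3.65867620e-01  2.00446120e+00 -4.28666239e-04
  7.71127215e-01  3.34162396e-02] [498.30301283  87.30656286  86.59455428] 0.23076511690543888 39.7869998216629
row [0.0001, 0.0003, 0.0006, -0.0006, -0.0005, 0.0006] dist 0.001007544146476991 deg 0.03798000842842304
[ 0.73781996 -0.56684322 -0.22856735]
36 11 [[-1.0, -12.1], [4.9, -2.9], [8.3, 7.5], [10.3, 9.9], [13.8, 16.5]]
44 27 [[-4.4, -8.5], [5.1, 3.7], [9.1, 9.3], [13.4, 13.9], [15.9, 15.8]]
52 24 [[-8.8, -11.9], [1.4, 6.6], [6.9, 9.2], [12.2, 11.0], [15.9, 16.1]]
60 27 [[-7.5, -10.9], [5.7, 2.9], [11.4, 7.1], [12.6, 13.6], [16.5, 17.9]]
68 27 [[-6.8, -16.2], [5.0, 4.4], [10.6, 8.8], [12.4, 12.0], [15.3, 16.5]]
76 26 [[-3.3, -15.0], [6.7, 0.2], [9.8, 7.3], [12.0, 13.5], [15.4, 16.3]]
84 22 [[-6.0, -1.6], [2.6, 8.8], [9.9, 10.6], [12.7, 14.0], [17.2, 16.5]]
92 31 [[-12.0, 3.0], [1.4, 9.2], [9.4, 10.2], [15.1, 11.8], [20.9, 17.2]]
100 32 [[-17.5, 4.2], [-2.6, 8.2], [3.7, 10.3], [12.4, 12.9], [19.8, 18.8]]
108 27 [[-19.6, 2.6], [-5.6, 8.4], [5.0, 11.1], [12.2, 13.0], [20.0, 17.9]]
116 38 [[-17.3, -11.4], [-3.1, 8.3], [5.4, 11.0], [13.6, 13.4], [19.8, 16.3]]
124 37 [[-18.7, -11.3], [-5.2, 0.7], [-3.8, 8.5], [6.6, 11.6], [20.5, 16.2]]
zmin [14.67487185 33.32748956 35.83194567 36.19968272 36.49490684 37.5966189
 37.87406873 38.2353907 ]
```

View pics/s6c.png

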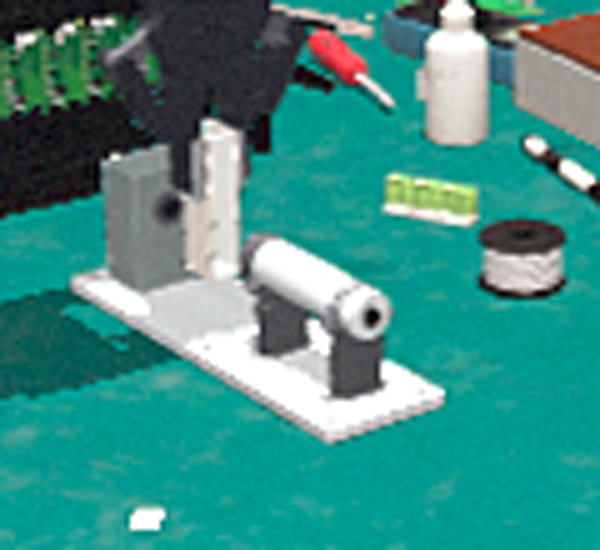

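The cell is held upright at (215,200), between the receiver at (145,215) and the lamp's lens at (255,255). Its underside is about 36 mm up, clear of the bench. The lamp, spool and strip are undisturbed. I nudge it by half a millimetre and settle.

Emit:
{"fn": "move_arm", "kwargs": {"motion": [[0,0,0,-0.0012,-0.001,0,0.005],[0,0,0,-0.0012,-0.001,0,0.005],[0,0,0,-0.0012,-0.001,0,0.005],[0,0,0,-0.0012,-0.001,0,0.005]]}}

```text
clock: 19.88
eef_pos: [497.9, 86.7, 86.7]
tcp_rot: [3.141, 0.0, 1.709]
contact_force: [0.2, 0.4, 0.2]
opening: 0.23
grasp_force: 39.8
```

```bash
python3 -c "
from rig import order,sensors
s=sensors.sense();print(s['eef_pos'],s['contact_force'],s['grasp_force']);print(order.sign_off())"
```

```text
[497.87042084  86.68211267  86.65848108] [0.19015706 0.35399219 0.24234251] 39.78771686553955
the job is handed in; nothing more can be done
None
```

The job is handed in at 19.9 s: the lamp lies in the saddles with its lens towards the receiver, about 1 mm off centre by my measurement, and the tall cell is held upright by its frosted faces midway in the light path.

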